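# Clamp a gift carton in the closing jig

## Robot

A 6-joint arm with a two-finger parallel gripper is mounted at the origin on the work surface. World frame = base frame: x ahead of the robot, y to its left, z up, the work surface at z = 0. Lengths are in m, angles in rad, forces in N, time in s.
With the tool pointing down it reaches from about 0.35 to 0.975 m from the base axis. Payload 4.9 kg.
Tool frame: the origin (TCP) lies at the very end of the fingers, on their centre line; the grasp point (between the pads) lies ctrl.hold_point_z behind it (ctrl.hold_point_z is the distance from the TCP to the grasp point, in m); z points along the fingers, y is the line along which they close (so a half turn about z gives the same grasp; the last joint's range is limited). The gripper opens to 85 mm and grips with 20 to 120 N. Pads are 22 mm wide; open, the fingers measure 114 mm over their backs; the gripper's body (76 mm by 85 mm) begins 54 mm behind the grasp point. The pads swing forward as they close: fully open they stand 13 mm farther back than shut.
Start: joints at [1.052, 0.053, 1.613, -0, 1.476, -0.119], TCP at [0.243, 0.576, 0.2] pointing down, gripper open.
Joint ranges: [-3.01, 3.01], [-1.01, 2.22], [0.06, 2.58], [-1.02, 4.17], [0.09, 2.62], [-3.14, 3.14]. Speed limits (rad/s): [2.57, 2.57, 3.14, 3.14, 3.14, 3.14].

## Interface

Orientations are given as a rotation vector (axis times angle).
In Python, from station import ctrl gives the robot as it stands. The module is installed in compiled form; this text tells all that it offers.
- The arm moves only by the tool jog_arm, never from a script. Its argument "deltas" is a list of rows, each a list of 3 entries, a list of its own where there are three numbers: the closure, from -1 (fully open) to 1 (shut), then the shift along the world's x, y, z scaled (see below), then the turn, a rotation vector about the world's x, y, z scaled (see below). A call has 1 to 12 rows; each row is the pose to reach, as a shift and turn from the pose commanded when the call began, turning the shorter way round; what a row does not reach only later rows make up. The controller multiplies each number of a shift by 0.4 m and each number of a turn by 180 degrees. A row lasts 1/12 s, in which the tool goes at most 41.7 mm and 7.16 degrees, less where a joint would pass 70% of its speed; a pose out of reach is approached as far as the arm can. A call with a number of a shift or a turn outside -1 to 1 is refused whole. A call with a gripper value outside its range is refused whole. The fingers move at their own pace and stop on an object; "squeeze" is the grip in N (left out, the last holds). Time passes only in rows, so rows that repeat a pose let the fingers close. It gives the time, the measured TCP pose, the force, the opening and the grip force at its end, in the units of the state.
- ctrl.get_obs(): the state, without advancing time (a new reading comes with each control period).
- ctrl.get_image(name): name is "side" or "top"; returns the picture (384x512x3 uint8, red, green, blue); there is no depth.
- ctrl.get_calibration(name): a dict with "K" (3x3 intrinsics, pixels), "extrinsics" (4x4, takes a point from world to camera coordinates). Camera axes: x right, y down, z forward; pixel columns grow to the right and rows downward; lengths in m; the calibration is good to about 2 mm. A picture is of the moment at which its call begins. get_calibration takes no time and is no camera call.
- ctrl.finish_job(): hands the job in; it is judged then, once.
The state is a dict: "t": time; "q": joint angles; "dq": joint speeds; "effort": joint torques, N m; "tool_pos": TCP position; "tool_rot": TCP orientation; "contact_force": force on the tool from outside, world axes, zero at the start; "wrist_torque": the same for the moment, N m; "opening": finger opening in m; "grip_force": force on a finger pad.
Only numpy, scipy, OpenCV 4.12 (cv2) and the standard library are available. Lean on these libraries where they do the work, as an engineer would, in place of code of your own. Each camera call takes 0.05 s, during which the arm holds its last target. There are 200 camera calls.

## Task

Lay the carton with the red band right way up on the cork strip of the closing jig, lengthwise between the jaw and the stop, and let go of it. Then slide the jaw along its track by its orange grip so that it pushes the carton square against the stop and holds it there gently, with the jaw's pressure pointer in the green band, without ever crushing it. Leave everything else on the table where it stands.

Things in the scene. Friction and masses are not known exactly. Their poses are not given: they have to be found in the camera images.
- red_carton: Closed kraft cardboard gift carton with a red band around it, 60 (x) x 140 (y) x 50 mm (z), 0.15 to 0.35 kg, loose on the table. Origin: centre of its underside; z up, y along its length. Either end may face the stop. It may be gripped firmly across its 60 mm width.
- jig: Closing jig fixed to the table, placed and turned differently each time: aluminium bed 110 (x) x 400 (y) x 12 mm thick. Origin: centre of the bed's underside; z up, y along the track from the jaw (-y end) to the stop (+y end). A cork strip 62 mm wide runs along the bed's centre line (x = 0) from y = -50 to +150 mm; the carton belongs centred on it, within about 15 mm sideways.
- end_plate (a point): Middle of the top edge of the grey end plate at the jig's +y end (jig x 0, y 194, z 52 mm). In front of it is the stop: a grey bar with black rubber face, 80 mm wide, reaching 43 mm above the bed. The stop does not give way but is set differently each time: its face stands anywhere from y = +130 to +160 mm in the jig's frame. Its place is not measured: see or feel it.
- jaw: Sliding jaw: blue carriage 100 (x) x 65 (y) mm, 31 mm above the bed. Origin: on the bed's top (jig z 12 mm) under the orange grip; axes as the jig's. It slides along the jig's y only, from y = -155 to -20 mm in the jig's frame (starts between -155 and -115), and stays where it is left: the track's friction is about 10 N either way. Pushed by the grip it needs that friction plus the pad's force.
- jaw_grip (a point): Centre of the top of the jaw's upright orange grip, 26 (x) x 36 (y) mm, 91 mm above the bed, free-standing over its upper 60 mm. It may be pinched across its 26 mm or pushed.
- gauge (a point): Middle of the green band on the carriage's top, +x side. Ahead of the carriage (+y) is a grey pad 64 mm wide, 45 mm high, on a spring: its face is 70 mm ahead of the jaw's origin when free and gives up to 26 mm. Its white pointer runs over bands yellow, green, red: green means the pad presses with 4 to 9 N (less: yellow, more: red). Above 10 N the jaw slips back when let go.
- blue_carton: A second carton of the same size with a blue band, not to be used; origin and axes as for the red one. The two may be in each other's places.
- flask: Steel flask standing upright, 68 mm across, 240 mm high; origin: centre of its underside.
- tape_roll: Roll of clear tape lying flat, 100 mm across, 48 mm high; origin: centre of its underside.
- brush: Hand brush lying on the table; origin: its underside, near its middle; x along its length.
- card_box: White flat box 90 x 120 x 35 mm; origin: centre of its underside.
- pen_cup: Green open cup, 76 mm across, 100 mm high; origin: centre of its underside.
Things that resemble listed ones, but are neither listed nor needed, are in the scene too. Leave any pink or yellow look-alike of the red_carton alone.

How it is judged:
By the outcome, as a careful person would: the job done as asked, in the order asked, and still so for the second after the job is handed in, with the robot touching nothing.
It also fails if it takes over 58 s, if anything falls off the work surface, if the arm or the gripper's body presses on something with over 40 N, if the wrist force passes 120 N, or if a joint passes its speed limit or range.

## Working session

There is one attempt and no reset: what is moved stays moved. The work goes in short steps, Python scripts to look and compute and a tool call to move; the robot and the scene stay as the last step left them, time stands still between calls to the robot, and variables do not carry over. Pictures are saved under pics/ and viewed, at most 10 in all, crops included, and the job is handed in when it is done.

Besides the shell and the picture viewer there is one more tool, called after "Emit:" as name(argument=value, ...), one argument or row to a line, values as JSON. jog_arm: Moves the arm, as the interface text tells. Its arguments: {"type":"object","properties":{"deltas":{"type":"array","items":{"type":"array"}},"squeeze":{"type":"number"}},"required":["deltas"]}

```bash
mkdir -p pics; ls
python3 - <<'E'
from station import ctrl
import cv2,numpy as np
for n in("side","top"):
    im=ctrl.get_image(n); cv2.imwrite(f"pics/{n}0.png",cv2.resize(im[:,:,::-1],(800,600),interpolation=cv2.INTER_CUBIC)); np.save(f"{n}0.npy",im)
    c=ctrl.get_calibration(n); print(n,np.round(c["K"],1).tolist(),np.round(c["extrinsics"],3).tolist())
print(ctrl.get_obs(),ctrl.hold_point_z)
E
```

```text
pics
side [[416.3, 0.0, 254.9], [0.0, 416.3, 192.9], [0.0, 0.0, 1.0]] [[0.977, -0.212, -0.012, -0.516], [-0.171, -0.753, -0.635, 0.1], [0.126, 0.623, -0.772, 1.405], [0.0, 0.0, 0.0, 1.0]]
top [[450.8, 0.0, 251.8], [0.0, 450.8, 189.8], [0.0, 0.0, 1.0]] [[0.02, -1.0, 0.021, -0.063], [-0.993, -0.022, -0.117, 0.525], [0.118, -0.018, -0.993, 1.565], [0.0, 0.0, 0.0, 1.0]]
{'t': 0.1, 'q': array([ 1.05196695e+00,  5.32982734e-02,  1.61416573e+00,  1.68211879e-05,
        1.47600826e+00, -1.18973869e-01]), 'dq': array([ 8.75983968e-04,  3.63903427e-04, -2.99195738e-03,  9.63111037e-06,
        6.12305886e-04,  3.69123338e-04]), 'effort': array([ 2.54681318e-04, -3.94897664e+01, -3.71366215e+01, -1.13506160e-04,
        3.71366812e-03, -1.67759617e-05]), 'tool_pos': array([0.24297006, 0.57515873, 0.19927601]), 'tool_rot': array([-6.23797704e-01, -3.07842018e+00,  2.79483705e-03]), 'contact_force': array([-0.54488964,  0.09063121, -0.04978318]), 'wrist_torque': array([-0.00391191, -0.07008339, -0.03200626]), 'grip_force': 0.0, 'opening': 0.08530865047104459} 0.0187
```

View pics/top0.png

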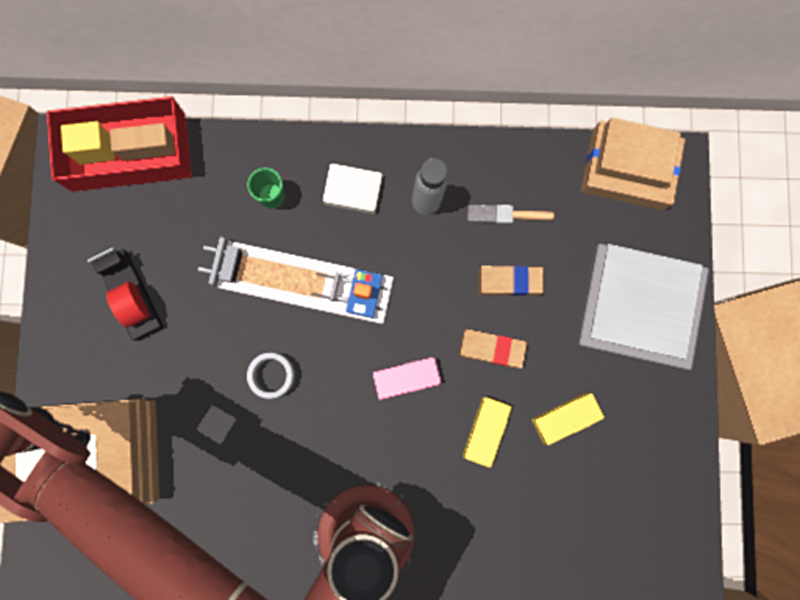

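View pics/side0.png

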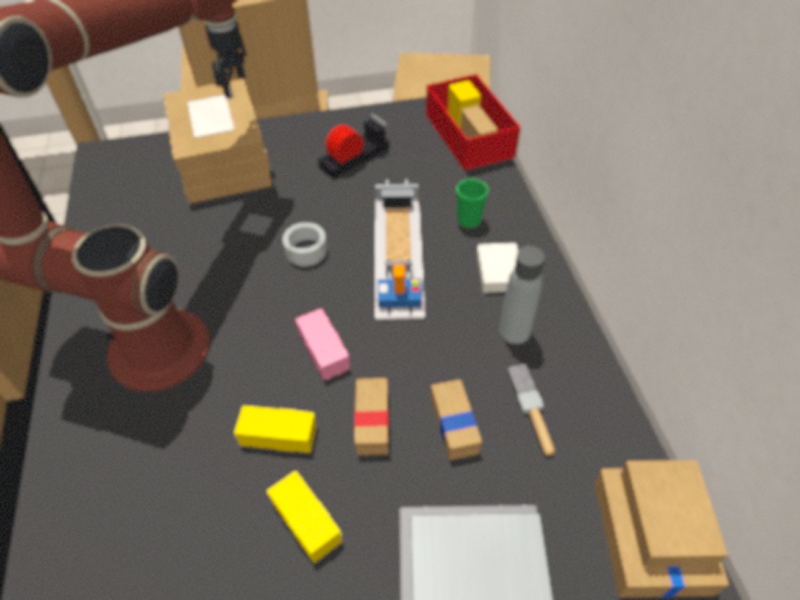

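The top view shows the red carton at about (493,349) of 800x600, the blue one at (512,280), and the jig from its stop at (225,262) to the jaw grip at (365,290). The side view agrees: red carton at (371,415), grip at (399,278).

```bash
cat > h.py <<'E'
import numpy as np,cv2
from station import ctrl
def cam(n):
    c=ctrl.get_calibration(n); return np.array(c["K"]),np.array(c["extrinsics"])
def cast(n,uv,z):
    K,E=cam(n); R,t=E[:3,:3],E[:3,3]; o=-R.T@t
    uv=np.atleast_2d(uv).astype(float)
    d=(np.c_[uv,np.ones(len(uv))]@np.linalg.inv(K).T)@R
    return o+d*((z-o[2])/d[:,2])[:,None]
def proj(n,P):
    K,E=cam(n); p=(np.atleast_2d(P)@E[:3,:3].T+E[:3,3])@K.T; return p[:,:2]/p[:,2:]
def blob(m,near):
    k,l,s,c=cv2.connectedComponentsWithStats(m.astype(np.uint8))
    i=1+np.argmin([np.hypot(*(c[j]-near))+(1e3 if s[j,4]<8 else 0) for j in range(1,k)])
    return l==i,c[i],s[i,4]
E
python3 - <<'E'
from h import *
for n,a,bx in(("top",np.load("top0.npy"),[(120,145,270,215),(285,200,345,245)]),("side",np.load("side0.npy"),[(230,110,280,210),(220,235,260,300)])):
    K,E=cam(n);print(n,"pos",-E[:3,:3].T@E[:3,3])
    for i,(x0,y0,x1,y1) in enumerate(bx):
        c=a[y0:y1,x0:x1,::-1]; s=min(800/c.shape[1],600/c.shape[0])//1; 
        np.save(f"c_{n}{i}.npy",c)
    ims=[cv2.resize(a[y0:y1,x0:x1,::-1],None,fx=5,fy=5,interpolation=cv2.INTER_CUBIC) for x0,y0,x1,y1 in bx]
    H=max(i.shape[0] for i in ims); W=max(i.shape[1] for i in ims)
    if n=="top": o=np.vstack([cv2.copyMakeBorder(i,0,0,0,W-i.shape[1],0) for i in ims]); o=o[:600]
    else: o=np.hstack([cv2.copyMakeBorder(i,0,H-i.shape[0],0,0,0) for i in ims])
    if o.shape[0]>600:o=o[:600]
    print(o.shape);cv2.imwrite(f"pics/crop_{n}.png",o[:,:800])
    hsv=cv2.cvtColor(a,cv2.COLOR_RGB2HSV);h,s,v=[hsv[...,k].astype(int) for k in range(3)]
    S=np.array([.64,.64])
    near=dict(top=dict(car=(493,349),grip=(363,290),bed=(300,300),cork=(285,275),blue=(362,305)),side=dict(car=(371,415),grip=(399,278),bed=(400,250),cork=(398,232),blue=(400,295)))[n]
    red=((h<6)|(h>174))&(s>150)&(v>80); br=(h>=6)&(h<22)&(s>60)&(v>60)
    cork=(h>=8)&(h<22)&(s>50)&(v>130); orange=(h>=6)&(h<18)&(s>190)&(v>130)
    bl=(h>100)&(h<130)&(s>140)&(v>60)
    for nm,m,k,z in(("carton",red|br,"car",.05),("band",red,"car",.05),("cork",cork&~orange,"cork",.012),("orange",orange,"grip",.103),("carriage",bl,"blue",.043)):
        b,c,ar=blob(m,np.array(near[k])*S); ys,xs=np.nonzero(b); r=cv2.minAreaRect(np.c_[xs,ys].astype(np.float32)); bp=cv2.boxPoints(r)
        print(nm,np.round(c,1),ar,"ctr",np.round(cast(n,c,z)[0],3),"box px",np.round(bp,1).tolist(),"w",np.round(cast(n,bp,z)[:,:2],3).tolist())
E
```

```text
top pos [ 0.33818741 -0.02249857  1.61644801]
(575, 750, 3)
carton [315.  222.8] 779 ctr [ 0.413 -0.273  0.05 ] box px [[292.3999938964844, 227.5], [296.20001220703125, 209.39999389648438], [337.70001220703125, 217.89999389648438], [334.0, 236.0]] w [[0.395, -0.195], [0.459, -0.207], [0.432, -0.353], [0.369, -0.34]]
band [321.1 224. ] 170 ctr [ 0.409 -0.295  0.05 ] box px [[314.79998779296875, 232.0], [318.1000061035156, 214.3000030517578], [327.29998779296875, 216.0], [324.0, 233.6999969482422]] w [[0.381, -0.273], [0.443, -0.284], [0.438, -0.316], [0.376, -0.305]]
cork [179.5 176.6] 896 ctr [0.57  0.208 0.012] box px [[150.8000030517578, 178.6999969482422], [154.60000610351562, 162.1999969482422], [208.60000610351562, 174.60000610351562], [204.8000030517578, 191.10000610351562]] w [[0.56, 0.31], [0.62, 0.3], [0.58, 0.105], [0.52, 0.116]]
orange [231. 189.] 3 ctr [0.519 0.02  0.103] box px [[232.0, 189.0], [232.0, 189.0], [230.0, 189.0], [230.0, 189.0]] w [[0.519, 0.017], [0.519, 0.017], [0.519, 0.024], [0.519, 0.024]]
carriage [234.7 190.2] 188 ctr [0.522 0.009 0.043] box px [[221.
[... 651 characters left out ...]
 -0.314], [0.379, -0.305]]
cork [254.4 153.3] 602 ctr [0.569 0.195 0.012] box px [[247.0, 134.0], [262.0, 134.0], [262.0, 178.0], [247.0, 178.0]] w [[0.563, 0.307], [0.621, 0.293], [0.569, 0.066], [0.516, 0.078]]
orange [255.4 181.2] 41 ctr [ 0.526 -0.022  0.103] box px [[253.0, 177.0], [257.0, 177.0], [257.0, 186.0], [253.0, 186.0]] w [[0.523, -0.002], [0.536, -0.005], [0.527, -0.043], [0.514, -0.04]]
carriage [255.7 191.1] 179 ctr [ 0.528 -0.015  0.043] box px [[241.89999389648438, 189.6999969482422], [264.20001220703125, 179.60000610351562], [270.1000061035156, 192.60000610351562], [247.89999389648438, 202.6999969482422]] w [[0.484, 0.002], [0.569, 0.03], [0.575, -0.032], [0.492, -0.058]]
```

View pics/crop_top.png

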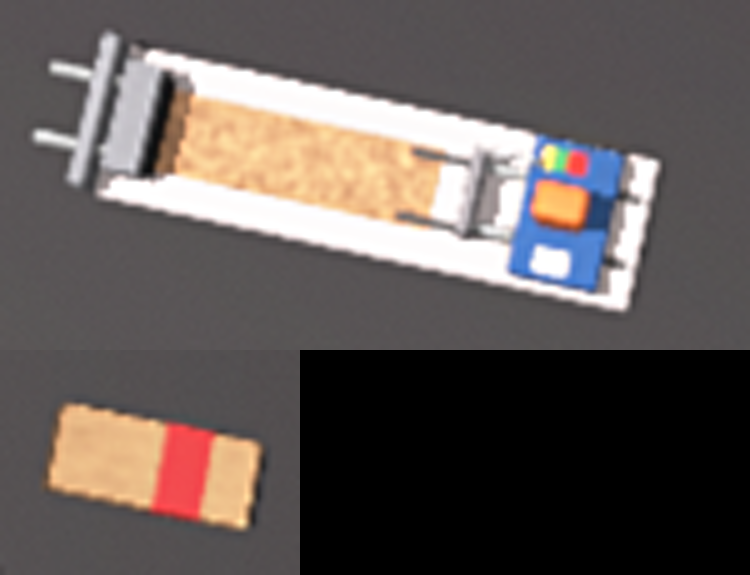

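View pics/crop_side.png

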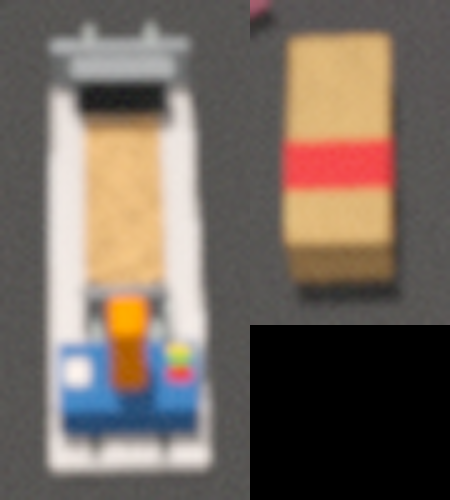

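The crops show the carton upright on its 60 mm face, band towards -y. The bed's near corners are at about (658,155) and (630,310) of the 5x crop, grip top at (560,204), stop face edge at (165,70)-(137,172).

Run:
```python
from h import *
a=np.load("top0.npy")
f=lambda p:(np.array(p,float)+.5)/5-.5+[120,145]
mid=lambda P:P.mean(0)
def fit(m):  # robust straight line through points
    return cv2.fitLine(m.astype(np.float32),cv2.DIST_HUBER,0,.01,.01).ravel()
g=cv2.cvtColor(a,cv2.COLOR_RGB2GRAY).astype(int)
# outer long edges of bed: first/last bright pixel in columns
up=[];lo=[]
for x in range(160,224,2):
    c=g[:,x]; ys=np.where(c[140:215]>150)[0]+140; ys=ys
    up.append((x,ys[0]-.5));lo.append((x,ys[-1]+.5))
U=cast("top",up,.012)[:,:2];L=cast("top",lo,.012)[:,:2]
for P in(U,L):
    l=fit(P);print("edge ang",np.degrees(np.arctan2(l[1],l[0]))%180,"pt",l[2:])
lu,ll=fit(U),fit(L)
d=lu[:2]*np.sign(lu[1])+ll[:2]*np.sign(ll[1]);d/=np.linalg.norm(d);n=np.array([d[1],-d[0]])
print("d",d,"width",(lu[2:]-ll[2:])@n)
c0=(lu[2:]+ll[2:])/2
end=cast("top",[f((658,155)),f((630,310))],.012)[:,:2]; ye=mid(end)@d
O=c0+d*(ye+.2-c0@d);print("jig O",O,"corner lat",(end-O)@n)
J=lambda p:np.round([(p[:2]-O)@n*1e3,(p[:2]-O)@d*1e3],1)
for nm,p,z in(("grip",(560,204),.103),("endplate",(97,110),.052),("stopA",(165,70),.055),("stopB",(137,172),.055),("padtop R",(488,150),.057),("padtop L",(465,235),.057),("corkendR",(443,150),.012),("corkendL",(425,220),.012),("green",(560,160),.043)):
    w=cast("top",f(p),z)[0];print(nm,np.round(w,3),"jig",J(w))
w=cast("side",(255.2,177.5),.103)[0];print("grip side",J(w))
```

```text
edge ang 78.82128 pt [0.6188262  0.16899145]
edge ang 78.68597 pt [0.5036394 0.1648538]
d [0.19502822 0.98079765] width 0.11216799
jig O [0.559273   0.15706674] corner lat [ 0.06006753 -0.05346366]
grip [0.531 0.018 0.103] jig [  -0.8 -141.4]
endplate [0.596 0.345 0.052] jig [ -0.4 191.7]
stopA [0.625 0.299 0.055] jig [ 37.1 151.6]
stopB [0.553 0.315 0.055] jig [-37.1 153.3]
padtop R [0.574 0.071 0.057] jig [ 30.9 -81.7]
padtop L [0.514 0.085 0.057] jig [-30.8 -79.4]
corkendR [0.58  0.106 0.012] jig [ 30.  -46.2]
corkendL [0.529 0.117 0.012] jig [-22.2 -45.1]
green [0.57  0.021 0.043] jig [  36.9 -131.5]
grip side [   2.4 -165.4]
```

Emit:
jog_arm(
  deltas=[
    [-1, [0.1, -0.18, 0.01], [0, 0, -0.08]],
    [-1, [0.2, -0.36, 0.02], [0, 0, -0.16]],
    [-1, [0.3, -0.54, 0.03], [0, 0, -0.24]],
    [-1, [0.4, -0.72, 0.04], [0, 0, -0.32]],
    [-1, [0.5, -0.9, 0.05], [0, 0, -0.4]],
    [-1, [0.52, -0.94, 0.05], [0, 0, -0.428]],
    [-1, [0.52, -0.94, 0.05], [0, 0, -0.428]],
    [-1, [0.52, -0.94, 0.05], [0, 0, -0.428]],
    [-1, [0.52, -0.94, 0.05], [0, 0, -0.428]],
    [-1, [0.52, -0.94, 0.05], [0, 0, -0.428]],
    [-1, [0.52, -0.94, 0.05], [0, 0, -0.428]],
    [-1, [0.52, -0.94, 0.05], [0, 0, -0.428]],
  ],
)

```text
t: 1.1
tool_pos: [0.4524, 0.1968, 0.2202]
tool_rot: [2.413, 2.011, -0.001]
contact_force: [0.1, -0.2, -0.0]
opening: 0.0854
grip_force: 0.0
```

Emit:
jog_arm(
  deltas=[
    [-1, [-0.06, -0.7, 0], [0, 0, 0]],
    [-1, [-0.06, -0.7, 0], [0, 0, 0]],
    [-1, [-0.06, -0.7, 0], [0, 0, 0]],
    [-1, [-0.09, -1, -0.05], [0, 0, 0]],
    [-1, [-0.09, -1, -0.05], [0, 0, 0]],
    [-1, [-0.09, -1, -0.05], [0, 0, 0]],
    [-1, [-0.09, -1, -0.05], [0, 0, 0]],
    [-1, [-0.09, -1, -0.05], [0, 0, 0]],
    [-1, [-0.09, -1, -0.05], [0, 0, 0]],
    [-1, [-0.09, -1, -0.05], [0, 0, 0]],
    [-1, [-0.09, -1, -0.05], [0, 0, 0]],
    [-1, [-0.09, -1, -0.05], [0, 0, 0]],
  ],
)

```text
t: 2.1
tool_pos: [0.415, -0.2003, 0.1996]
tool_rot: [-2.404, -2.019, -0.0]
contact_force: [-0.7, 0.4, -0.6]
opening: 0.0854
grip_force: 0.0
```

Emit:
jog_arm(
  deltas=[
    [-1, [0, -0.1, 0], [0, 0, 0]],
    [-1, [0, -0.187, 0], [0, 0, 0]],
    [-1, [0, -0.187, -0.05], [0, 0, 0]],
    [-1, [0, -0.187, -0.12], [0, 0, 0]],
    [-1, [0, -0.187, -0.2], [0, 0, 0]],
    [-1, [0, -0.187, -0.28], [0, 0, 0]],
    [-1, [0, -0.187, -0.34], [0, 0, 0]],
    [-1, [0, -0.187, -0.39], [0, 0, 0]],
    [-1, [0, -0.187, -0.42], [0, 0, 0]],
    [-1, [0, -0.187, -0.44], [0, 0, 0]],
    [-1, [0, -0.187, -0.46], [0, 0, 0]],
    [-1, [0, -0.187, -0.46], [0, 0, 0]],
  ],
)

```text
t: 3.1
tool_pos: [0.4152, -0.2742, 0.0157]
tool_rot: [-2.403, -2.021, 0.0]
contact_force: [0.1, 0.5, 0.0]
opening: 0.0854
grip_force: 0.0
```

Emit:
jog_arm(
  deltas=[
    [0.2, [0, 0, 0], [0, 0, 0]],
    [0.5, [0, 0, 0], [0, 0, 0]],
    [1, [0, 0, 0], [0, 0, 0]],
    [1, [0, 0, 0], [0, 0, 0]],
    [1, [0, 0, 0], [0, 0, 0]],
    [1, [0, 0, 0], [0, 0, 0]],
    [1, [0, 0, 0], [0, 0, 0]],
    [1, [0, 0, 0], [0, 0, 0]],
  ],
  squeeze=40,
)

```text
t: 3.77
tool_pos: [0.4165, -0.2768, 0.0191]
tool_rot: [2.403, 2.018, -0.0]
contact_force: [-2.2, 0.1, 8.0]
opening: 0.0002
grip_force: 4.3
```

Run:
```python
from h import *
ims=[]
for n,(x0,y0,x1,y1) in(("top",(260,170,380,280)),("side",(190,190,310,300))):
    a=ctrl.get_image(n); np.save(n+"1.npy",a); ims.append(cv2.resize(a[y0:y1,x0:x1,::-1],None,fx=3.3,fy=3.3,interpolation=cv2.INTER_CUBIC))
cv2.imwrite("pics/g1.png",np.hstack(ims)); print(ctrl.get_obs())
```

```text
{'t': 3.8667, 'q': array([-7.35050961e-01, -6.04849726e-02,  2.04739083e+00, -8.70014398e-04,
        1.15096416e+00, -5.61053288e-01]), 'dq': array([-0.00130067,  0.00049413, -0.00186677,  0.00088578, -0.00145596,
       -0.00024555]), 'effort': array([ 4.96736392e-01, -2.56581366e+01, -2.89527512e+01,  3.28005301e-01,
       -5.88225480e-01, -8.73435084e-06]), 'tool_pos': array([ 0.4164537 , -0.27680209,  0.01916409]), 'tool_rot': array([ 2.40279517e+00,  2.01800402e+00, -4.36072556e-04]), 'contact_force': array([-2.11309416, -0.2054321 ,  8.44122328]), 'wrist_torque': array([-0.004983  ,  0.44929329,  0.0175311 ]), 'grip_force': 4.305025585053954, 'opening': 0.0005262181834005501}
```

View pics/g1.png

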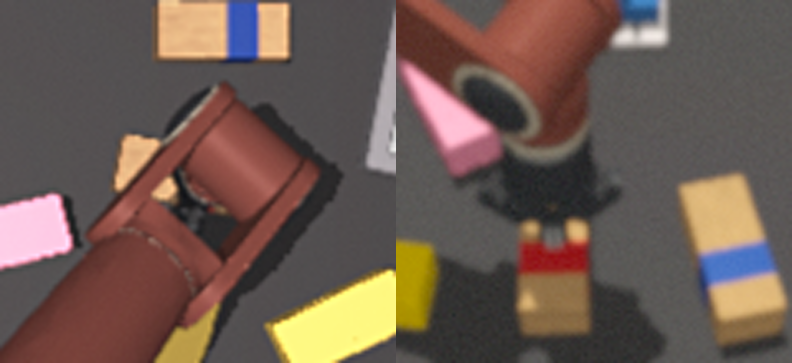

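Run:
```python
from h import *
tc=np.array([.4165,-.2768])
for n,o,dx in(("side",(190,190),396),("top",(260,170),0)):
    for z in(.02,.05,.075,.1): 
        p=proj(n,[[*tc,z]])[0]; print(n,z,np.round(p,1),"crop",np.round((p-o)*3.3+[dx,0]))
    a=np.load(n+"1.npy")
    hsv=cv2.cvtColor(a,cv2.COLOR_RGB2HSV);h,s,v=[hsv[...,k].astype(int) for k in range(3)]
    red=((h<6)|(h>174))&(s>150)&(v>60)
    b,c,ar=blob(red,(237.6,267.5) if n=="side" else (321,224)); ys,xs=np.nonzero(b); print("band",c,ar,xs.min(),xs.max(),ys.min(),ys.max())
a=np.load("side1.npy")[225:300,215:265,::-1]; cv2.imwrite("pics/g2.png",cv2.resize(a,None,fx=8,fy=8,interpolation=cv2.INTER_CUBIC))
```

```text
side 0.02 [238.2 266.7] crop [555. 253.]
side 0.05 [237.8 261.7] crop [554. 237.]
side 0.075 [237.4 257.4] crop [552. 222.]
side 0.1 [237.  252.9] crop [551. 208.]
band [237.12962963 267.89506173] 162 227 247 263 272
top 0.02 [314.6 222.2] crop [180. 172.]
top 0.05 [316.  221.8] crop [185. 171.]
top 0.075 [317.2 221.5] crop [189. 170.]
top 0.1 [318.4 221.1] crop [193. 169.]
band [235.  177.5] 12 234 236 176 179
```

View pics/g2.png

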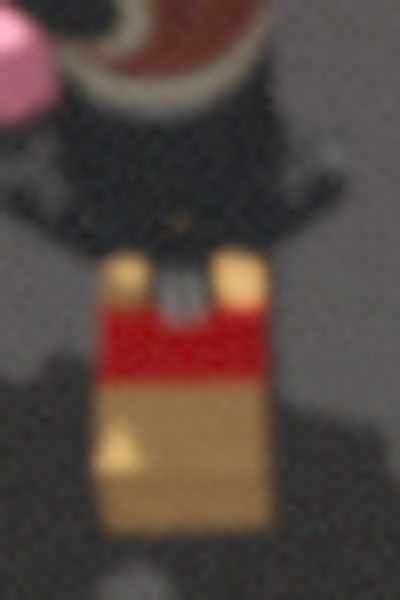

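The pictures show the shut fingertips standing on the carton's top (tip at about side pixel (237,264)), with the carton unmoved. The real tip is therefore about 31 mm higher than the reported TCP. I'll lift, open, and measure the tip against the side view before going lower.

Emit:
jog_arm(
  deltas=[
    [1, [0, 0, 0.1], [0, 0, 0]],
    [1, [0, 0, 0.2], [0, 0, 0]],
    [1, [0, 0, 0.25], [0, 0, 0]],
    [1, [0, 0, 0.25], [0, 0, 0]],
    [1, [0, 0, 0.25], [0, 0, 0]],
  ],
)

```text
t: 4.28
tool_pos: [0.4163, -0.2762, 0.1188]
tool_rot: [2.402, 2.017, 0.001]
contact_force: [-0.1, 0.8, -0.1]
opening: -0.0002
grip_force: 0.0
```

Run:
```python
from h import *
o=ctrl.get_obs();print(o["tool_pos"],o["contact_force"],o["opening"])
a=ctrl.get_image("side")
for z in(0,.015,.03,.045): print(z,np.round((proj("side",[o["tool_pos"]+[0,0,z]])[0]-[210,190])*8))
cv2.imwrite("pics/g3.png",cv2.resize(a[190:265,210:270,::-1],None,fx=8,fy=8,interpolation=cv2.INTER_CUBIC))
print(np.round(proj("side",[o["tool_pos"]]),1))
```

```text
[ 0.41634668 -0.27620587  0.1187568 ] [-0.12343149  0.79684055 -0.14174091] -0.00018205769715232722
0 [213. 475.]
0.015 [211. 452.]
0.03 [209. 429.]
0.045 [207. 406.]
[[236.6 249.3]]
```

View pics/g3.png

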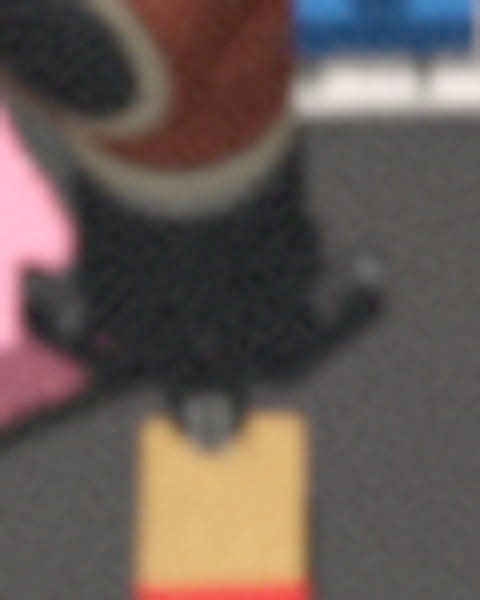

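Emit:
jog_arm(
  deltas=[
    [-1, [0, 0, 0], [0, 0, 0]],
    [-1, [0, 0, 0], [0, 0, 0]],
    [-1, [0, 0, 0], [0, 0, 0]],
    [-1, [0, 0, 0], [0, 0, 0]],
    [-1, [0, 0, -0.05], [0, 0, 0]],
    [-1, [0, 0, -0.1], [0, 0, 0]],
    [-1, [0, 0, -0.15], [0, 0, 0]],
    [-1, [0, 0, -0.2], [0, 0, 0]],
    [-1, [0, 0, -0.25], [0, 0, 0]],
    [-1, [0, 0, -0.25], [0, 0, 0]],
  ],
)

```text
t: 5.17
tool_pos: [0.4121, -0.2723, 0.0115]
tool_rot: [-2.399, -2.014, 0.002]
contact_force: [-0.3, 0.5, -1.5]
opening: 0.0852
grip_force: 0.0
```

Emit:
jog_arm(
  deltas=[
    [-1, [0, 0, -0.01], [0, 0, 0]],
    [-1, [0, 0, -0.02], [0, 0, 0]],
    [-1, [0, 0, -0.03], [0, 0, 0]],
    [-1, [0, 0, -0.04], [0, 0, 0]],
    [-1, [0, 0, -0.045], [0, 0, 0]],
    [-1, [0, 0, -0.05], [0, 0, 0]],
    [-1, [0, 0, -0.05], [0, 0, 0]],
  ],
)

```text
t: 5.75
tool_pos: [0.4152, -0.275, -0.0038]
tool_rot: [-2.405, -2.02, 0.0]
contact_force: [0.1, 0.1, -0.3]
opening: 0.0855
grip_force: 0.0
```

Emit:
jog_arm(
  deltas=[
    [-1, [0, 0, -0.01], [0, 0, 0]],
    [-1, [0, 0, -0.02], [0, 0, 0]],
    [-1, [0, 0, -0.025], [0, 0, 0]],
    [-1, [0, 0, -0.025], [0, 0, 0]],
  ],
)

```text
t: 6.08
tool_pos: [0.4148, -0.2747, -0.0144]
tool_rot: [-2.405, -2.02, 0.0]
contact_force: [0.9, -0.6, 0.9]
opening: 0.0857
grip_force: 0.0
```

Emit:
jog_arm(
  deltas=[
    [0.0, [0, 0, 0], [0, 0, 0]],
    [0.3, [0, 0, 0], [0, 0, 0]],
    [1, [0, 0, 0], [0, 0, 0]],
    [1, [0, 0, 0], [0, 0, 0]],
    [1, [0, 0, 0], [0, 0, 0]],
    [1, [0, 0, 0], [0, 0, 0]],
  ],
  squeeze=40,
)

```text
t: 6.58
tool_pos: [0.4156, -0.2754, -0.0132]
tool_rot: [2.405, 2.02, 0.0]
contact_force: [1.1, -1.0, 1.5]
opening: 0.0595
grip_force: 45.6
```

Emit:
jog_arm(
  deltas=[
    [1, [0, 0, 0.03], [0, 0, 0]],
    [1, [0, 0, 0.1], [0, 0, 0]],
    [1, [0, 0, 0.18], [0, 0, 0]],
    [1, [0, 0, 0.26], [0, 0, 0]],
    [1, [0, 0, 0.33], [0, 0, 0]],
    [1, [0, 0.05, 0.37], [0, 0, 0]],
    [1, [0.03, 0.12, 0.37], [0, 0, 0]],
    [1, [0.07, 0.2, 0.37], [0, 0, 0]],
    [1, [0.11, 0.28, 0.37], [0, 0, 0]],
    [1, [0.15, 0.36, 0.37], [0, 0, 0]],
    [1, [0.19, 0.44, 0.37], [0, 0, 0]],
    [1, [0.23, 0.52, 0.37], [0, 0, 0]],
  ],
)

```text
t: 7.58
tool_pos: [0.507, -0.0652, 0.1345]
tool_rot: [-2.405, -2.02, 0.001]
contact_force: [0.2, -0.2, -1.9]
opening: 0.0595
grip_force: 45.4
```

Emit:
jog_arm(
  deltas=[
    [1, [0.04, 0.08, 0], [0, 0, 0]],
    [1, [0.08, 0.16, 0], [0, 0, 0]],
    [1, [0.12, 0.24, 0], [0, 0, 0]],
    [1, [0.14, 0.32, 0], [0, 0, 0]],
    [1, [0.15, 0.4, 0], [0, 0, -0.007]],
    [1, [0.16, 0.48, 0], [0, 0, -0.007]],
    [1, [0.16, 0.56, 0], [0, 0, -0.007]],
    [1, [0.16, 0.64, 0], [0, 0, -0.007]],
    [1, [0.16, 0.7, 0], [0, 0, -0.007]],
    [1, [0.16, 0.71, 0], [0, 0, -0.007]],
    [1, [0.16, 0.71, 0], [0, 0, -0.007]],
    [1, [0.16, 0.71, 0], [0, 0, -0.007]],
  ],
)

```text
t: 8.58
tool_pos: [0.5707, 0.2164, 0.1341]
tool_rot: [2.427, 1.994, -0.002]
contact_force: [0.5, -0.1, -1.5]
opening: 0.0594
grip_force: 45.3
```

Emit:
jog_arm(
  deltas=[
    [1, [0, 0, -0.04], [0, 0, 0]],
    [1, [0, 0, -0.1], [0, 0, 0]],
    [1, [0, 0, -0.16], [0, 0, 0]],
    [1, [0, 0, -0.22], [0, 0, 0]],
    [1, [0, 0, -0.27], [0, 0, 0]],
    [1, [0, 0, -0.3], [0, 0, 0]],
    [1, [0, 0, -0.32], [0, 0, 0]],
    [1, [0, 0, -0.32], [0, 0, 0]],
    [1, [0, 0, -0.32], [0, 0, 0]],
  ],
)

```text
t: 9.33
tool_pos: [0.5718, 0.2165, 0.007]
tool_rot: [2.428, 1.993, 0.001]
contact_force: [0.4, -0.3, -2.1]
opening: 0.0597
grip_force: 45.3
```

Emit:
jog_arm(
  deltas=[
    [1, [0, 0, -0.004], [0, 0, 0]],
    [1, [0, 0, -0.008], [0, 0, 0]],
    [1, [0, 0, -0.012], [0, 0, 0]],
    [1, [0, 0, -0.015], [0, 0, 0]],
    [1, [0, 0, -0.015], [0, 0, 0]],
  ],
)

```text
t: 9.75
tool_pos: [0.5712, 0.217, 0.0004]
tool_rot: [-2.428, -1.994, 0.0]
contact_force: [-0.3, 0.9, -2.0]
opening: 0.0596
grip_force: 45.3
```

Emit:
jog_arm(
  deltas=[
    [1, [0, 0, -0.003], [0, 0, 0]],
    [1, [0, 0, -0.005], [0, 0, 0]],
    [1, [0, 0, -0.005], [0, 0, 0]],
    [1, [0, 0, -0.005], [0, 0, 0]],
  ],
)

```text
t: 10.08
tool_pos: [0.5714, 0.217, -0.0012]
tool_rot: [2.428, 1.994, 0.0]
contact_force: [-1.5, 0.2, 0.2]
opening: 0.0593
grip_force: 45.6
```

Emit:
jog_arm(
  deltas=[
    [0.0, [0, 0, -0.001], [0, 0, 0]],
    [-0.5, [0, 0, -0.001], [0, 0, 0]],
    [-1, [0, 0, -0.001], [0, 0, 0]],
    [-1, [0, 0, -0.001], [0, 0, 0]],
    [-1, [0, 0, -0.001], [0, 0, 0]],
    [-1, [0, 0, -0.001], [0, 0, 0]],
  ],
)

```text
t: 10.58
tool_pos: [0.5714, 0.2169, -0.002]
tool_rot: [2.428, 1.994, 0.0]
contact_force: [0.3, -0.4, -0.1]
opening: 0.0855
grip_force: 0.0
```

Emit:
jog_arm(
  deltas=[
    [-1, [0, 0, 0.03], [0, 0, 0]],
    [-1, [0, 0, 0.08], [0, 0, 0]],
    [-1, [0, 0, 0.15], [0, 0, 0]],
    [-1, [0, 0, 0.23], [0, 0, 0]],
    [-1, [0, 0, 0.3], [0, 0, 0]],
    [-1, [0, -0.05, 0.32], [0, 0, 0]],
    [-1, [-0.02, -0.13, 0.32], [0, 0, 0]],
    [-1, [-0.04, -0.21, 0.32], [0, 0, 0]],
    [-1, [-0.06, -0.29, 0.32], [0, 0, 0]],
    [-1, [-0.08, -0.37, 0.32], [0, 0, 0]],
    [-1, [-0.1, -0.45, 0.32], [0, 0, 0]],
    [-1, [-0.1, -0.5, 0.32], [0, 0, 0]],
  ],
)

```text
t: 11.58
tool_pos: [0.5302, 0.0145, 0.127]
tool_rot: [2.428, 1.992, -0.0]
contact_force: [0.6, -0.2, -0.1]
opening: 0.0854
grip_force: 0.0
```

Run:
```python
from h import *
a=ctrl.get_image("side")
cv2.imwrite("pics/j1.png",cv2.resize(a[100:210,215:295,::-1],None,fx=5.4,fy=5.4,interpolation=cv2.INTER_CUBIC))
```

```text
(no output)
```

View pics/j1.png

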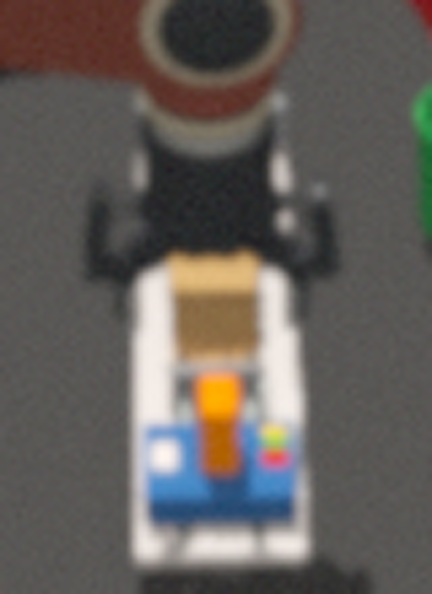

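The picture shows the carton upright and centred on the cork, its end at (215,325), with the fingers straddling the grip's top at (219,385).

Emit:
jog_arm(
  deltas=[
    [-1, [0.002, 0.004, -0.04], [0, 0, 0]],
    [-1, [0.002, 0.004, -0.08], [0, 0, 0]],
    [-1, [0.002, 0.004, -0.12], [0, 0, 0]],
    [-1, [0.002, 0.004, -0.16], [0, 0, 0]],
    [-1, [0.002, 0.004, -0.2], [0, 0, 0]],
    [-1, [0.002, 0.004, -0.23], [0, 0, 0]],
    [-1, [0.002, 0.004, -0.244], [0, 0, 0]],
    [-1, [0.002, 0.004, -0.244], [0, 0, 0]],
    [-1, [0.002, 0.004, -0.244], [0, 0, 0]],
  ],
)

```text
t: 12.38
tool_pos: [0.5324, 0.0186, 0.0289]
tool_rot: [2.427, 1.994, 0.001]
contact_force: [0.4, -0.3, 0.1]
opening: 0.0855
grip_force: 0.0
```

Emit:
jog_arm(
  deltas=[
    [0.0, [0, 0, 0], [0, 0, 0]],
    [0.5, [0, 0, 0], [0, 0, 0]],
    [1, [0, 0, 0], [0, 0, 0]],
    [1, [0, 0, 0], [0, 0, 0]],
    [1, [0, 0, 0], [0, 0, 0]],
    [1, [0, 0, 0], [0, 0, 0]],
    [1, [0, 0, 0], [0, 0, 0]],
  ],
  squeeze=40,
)

```text
t: 12.97
tool_pos: [0.5337, 0.0182, 0.0292]
tool_rot: [2.426, 1.992, 0.004]
contact_force: [6.0, 0.0, -2.2]
opening: 0.0253
grip_force: 46.0
```

Emit:
jog_arm(
  deltas=[
    [1, [0.006, 0.01, 0], [0, 0, 0]],
    [1, [0.008, 0.02, 0], [0, 0, 0]],
    [1, [0.01, 0.03, 0], [0, 0, 0]],
    [1, [0.014, 0.042, 0], [0, 0, 0]],
    [1, [0.017, 0.056, 0], [0, 0, 0]],
    [1, [0.02, 0.07, 0], [0, 0, 0]],
    [1, [0.023, 0.084, 0], [0, 0, 0]],
    [1, [0.026, 0.098, 0], [0, 0, 0]],
    [1, [0.028, 0.11, 0], [0, 0, 0]],
    [1, [0.03, 0.12, 0], [0, 0, 0]],
  ],
)

```text
t: 13.8
tool_pos: [0.5427, 0.0647, 0.0292]
tool_rot: [2.427, 1.994, -0.009]
contact_force: [-10.5, -8.9, 8.5]
opening: 0.0258
grip_force: 47.4
```

Emit:
jog_arm(
  deltas=[
    [1, [-0.002, 0.005, 0], [0, 0, 0]],
    [1, [-0.001, 0.01, 0], [0, 0, 0]],
    [1, [0.0, 0.015, 0], [0, 0, 0]],
    [1, [0.001, 0.02, 0], [0, 0, 0]],
    [1, [0.002, 0.025, 0], [0, 0, 0]],
  ],
)

```text
t: 14.22
tool_pos: [0.5446, 0.0741, 0.0292]
tool_rot: [2.425, 1.993, -0.006]
contact_force: [-3.6, -9.9, 4.4]
opening: 0.0258
grip_force: 47.0
```

Emit:
jog_arm(
  deltas=[
    [1, [0.001, 0.005, 0], [0, 0, 0]],
    [1, [0.002, 0.01, 0], [0, 0, 0]],
    [1, [0.003, 0.015, 0], [0, 0, 0]],
    [1, [0.004, 0.02, 0], [0, 0, 0]],
    [1, [0.005, 0.025, 0], [0, 0, 0]],
  ],
)

```text
t: 14.63
tool_pos: [0.5465, 0.0837, 0.0292]
tool_rot: [2.425, 1.992, -0.008]
contact_force: [-5.5, -9.9, 6.0]
opening: 0.0253
grip_force: 47.0
```

Emit:
jog_arm(
  deltas=[
    [1, [0, 0.004, 0], [0, 0, 0]],
    [1, [0.001, 0.008, 0], [0, 0, 0]],
    [1, [0.002, 0.012, 0], [0, 0, 0]],
    [1, [0.002, 0.012, 0], [0, 0, 0]],
  ],
)

```text
t: 14.97
tool_pos: [0.5475, 0.0887, 0.0292]
tool_rot: [2.425, 1.992, -0.007]
contact_force: [-3.6, -9.4, 5.7]
opening: 0.0257
grip_force: 46.9
```

Emit:
jog_arm(
  deltas=[
    [1, [0.001, 0.004, 0], [0, 0, 0]],
    [1, [0.002, 0.008, 0], [0, 0, 0]],
    [1, [0.002, 0.012, 0], [0, 0, 0]],
    [1, [0.002, 0.012, 0], [0, 0, 0]],
  ],
)

```text
t: 15.3
tool_pos: [0.5484, 0.0935, 0.0292]
tool_rot: [2.425, 1.992, -0.006]
contact_force: [-4.0, -9.9, 5.7]
opening: 0.0253
grip_force: 46.9
```

Emit:
jog_arm(
  deltas=[
    [1, [0.001, 0.004, 0], [0, 0, 0]],
    [1, [0.002, 0.008, 0], [0, 0, 0]],
    [1, [0.002, 0.012, 0], [0, 0, 0]],
    [1, [0.002, 0.012, 0], [0, 0, 0]],
  ],
)

```text
t: 15.63
tool_pos: [0.5493, 0.0982, 0.0292]
tool_rot: [2.425, 1.992, -0.006]
contact_force: [-0.9, -9.4, 4.5]
opening: 0.0253
grip_force: 46.9
```

Emit:
jog_arm(
  deltas=[
    [1, [0.001, 0.004, 0], [0, 0, 0]],
    [1, [0.002, 0.008, 0], [0, 0, 0]],
    [1, [0.002, 0.01, 0], [0, 0, 0]],
    [1, [0.002, 0.01, 0], [0, 0, 0]],
  ],
)

```text
t: 15.97
tool_pos: [0.55, 0.102, 0.0292]
tool_rot: [2.425, 1.992, -0.007]
contact_force: [-3.4, -11.2, 4.7]
opening: 0.026
grip_force: 46.9
```

Emit:
jog_arm(
  deltas=[
    [1, [0.001, 0.004, 0], [0, 0, 0]],
    [1, [0.002, 0.008, 0], [0, 0, 0]],
    [1, [0.002, 0.008, 0], [0, 0, 0]],
    [1, [0.002, 0.008, 0], [0, 0, 0]],
  ],
)

```text
t: 16.3
tool_pos: [0.5506, 0.1049, 0.0292]
tool_rot: [2.425, 1.992, -0.008]
contact_force: [-4.9, -12.7, 6.1]
opening: 0.0252
grip_force: 47.0
```

Emit:
jog_arm(
  deltas=[
    [1, [0.001, 0.004, 0], [0, 0, 0]],
    [1, [0.002, 0.008, 0], [0, 0, 0]],
    [1, [0.002, 0.008, 0], [0, 0, 0]],
    [1, [0.002, 0.008, 0], [0, 0, 0]],
  ],
)

```text
t: 16.63
tool_pos: [0.5512, 0.1078, 0.0292]
tool_rot: [2.425, 1.992, -0.009]
contact_force: [-5.2, -13.8, 6.5]
opening: 0.0257
grip_force: 47.1
```

Emit:
jog_arm(
  deltas=[
    [1, [0.0, 0.003, 0], [0, 0, 0]],
    [1, [0.001, 0.006, 0], [0, 0, 0]],
    [1, [0.001, 0.008, 0], [0, 0, 0]],
    [1, [0.001, 0.011, 0], [0, 0, 0]],
    [1, [0.001, 0.011, 0], [0, 0, 0]],
    [1, [0.001, 0.011, 0], [0, 0, 0]],
  ],
)

```text
t: 17.13
tool_pos: [0.5519, 0.1115, 0.0292]
tool_rot: [2.424, 1.991, -0.01]
contact_force: [-3.3, -16.5, 7.2]
opening: 0.0254
grip_force: 47.0
```

Run:
```python
from h import *
o=ctrl.get_obs();print(o["tool_pos"],o["contact_force"],o["contact_force"][:2]@[.195,.981])
```

```text
[0.551923   0.11150172 0.02921187] [ -3.26913417 -16.53063119   7.17533975] -16.85403036317087
```

Emit:
jog_arm(
  deltas=[
    [1, [0, -0.003, 0], [0, 0, 0]],
    [1, [0, -0.006, 0], [0, 0, 0]],
    [1, [0, -0.008, -0.002], [0, 0, 0]],
    [1, [0, -0.008, -0.002], [0, 0, 0]],
  ],
)

```text
t: 17.47
tool_pos: [0.552, 0.1116, 0.0292]
tool_rot: [2.427, 1.994, -0.003]
contact_force: [-5.6, -3.4, 9.6]
opening: 0.0257
grip_force: 47.4
```

Emit:
jog_arm(
  deltas=[
    [0.4, [0, 0, 0], [0, 0, 0]],
    [0.2, [0, 0, 0], [0, 0, 0]],
    [-0.3, [0, 0, 0], [0, 0, 0]],
    [-1, [0, 0, 0], [0, 0, 0]],
    [-1, [0, 0, 0], [0, 0, 0]],
    [-1, [0, 0, 0], [0, 0, 0]],
    [-1, [0, 0, 0], [0, 0, 0]],
  ],
)

```text
t: 18.05
tool_pos: [0.552, 0.1126, 0.0274]
tool_rot: [-2.428, -1.994, 0.0]
contact_force: [-0.3, -0.3, 0.4]
opening: 0.0855
grip_force: 0.0
```

Clear of the jaw. Lift straight up and swing aside so the top camera can see the jig.

Emit:
jog_arm(
  deltas=[
    [-1, [0, 0, 0.05], [0, 0, 0]],
    [-1, [0, 0, 0.12], [0, 0, 0]],
    [-1, [0, 0, 0.2], [0, 0, 0]],
    [-1, [0, 0, 0.28], [0, 0, 0]],
    [-1, [0, 0, 0.36], [0, 0, 0]],
    [-1, [-0.03, -0.08, 0.4], [0, 0, 0]],
    [-1, [-0.06, -0.18, 0.4], [0, 0, 0]],
    [-1, [-0.1, -0.28, 0.4], [0, 0, 0]],
    [-1, [-0.15, -0.38, 0.4], [0, 0, 0]],
    [-1, [-0.2, -0.48, 0.4], [0, 0, 0]],
    [-1, [-0.25, -0.58, 0.4], [0, 0, 0]],
    [-1, [-0.3, -0.68, 0.4], [0, 0, 0]],
  ],
)

```text
t: 19.05
tool_pos: [0.4371, -0.1486, 0.1877]
tool_rot: [2.427, 1.994, 0.0]
contact_force: [0.2, -0.3, 0.1]
opening: 0.0856
grip_force: 0.0
```

Emit:
jog_arm(
  deltas=[
    [-1, [0, -0.1, 0], [0, 0, 0]],
    [-1, [0, -0.2, 0], [0, 0, 0]],
    [-1, [0, -0.3, 0], [0, 0, 0]],
    [-1, [0, -0.3, 0], [0, 0, 0]],
    [-1, [0, -0.3, 0], [0, 0, 0]],
  ],
)

```text
t: 19.47
tool_pos: [0.4377, -0.2689, 0.1873]
tool_rot: [-2.431, -1.989, -0.0]
contact_force: [1.2, 1.2, 0.4]
opening: 0.0855
grip_force: 0.0
```

Run:
```python
from h import *
a=ctrl.get_image("top");b=ctrl.get_image("side")
i=cv2.resize(a[145:215,125:265,::-1],None,fx=5.6,fy=5.6,interpolation=cv2.INTER_CUBIC)
j=cv2.resize(b[120:175,230:290,::-1],None,fx=3.6,fy=3.6,interpolation=cv2.INTER_CUBIC)
j=cv2.copyMakeBorder(j,0,0,0,i.shape[1]-j.shape[1],0)
o=np.vstack([i,j]);print(o.shape);cv2.imwrite("pics/fin.png",o[:600])
```

```text
(590, 784, 3)
```

View pics/fin.png

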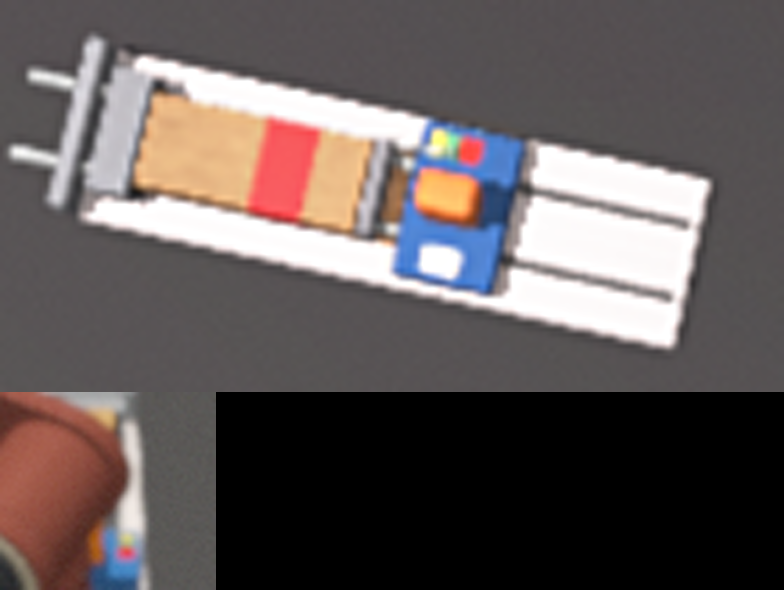

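The carton sits square between the pad and the stop, and the green band at about (452,145) looks pale, as if the white pointer lies over it. A quick numeric check against the first picture:

Run:
```python
from h import *
b=ctrl.get_image("top"); a=np.load("top0.npy")
# band strips: along track, centre green at crop positions
ga=np.array([(560.5)/5-.5+120,160.5/5-.5+145]); gb=np.array([452.5/5.6-.5+125,146/5.6-.5+145])
s=np.array([.977,.213])
for nm,im,g in(("before",a,ga),("now",b,gb)):
    for off in(-1,0,1):
        print(nm,off,[tuple(int(v) for v in cv2.getRectSubPix(im,(1,1),tuple(map(float,g+s*k+np.array([-.213,.977])*off)))[0,0]) for k in np.arange(-5,7)])
```

```text
before -1 [(118, 147, 215), (206, 198, 208), (253, 250, 172), (255, 253, 140), (184, 236, 138), (120, 227, 144), (170, 188, 123), (241, 118, 88), (255, 81, 77), (255, 79, 82), (215, 98, 131), (133, 120, 185)]
before 0 [(144, 164, 212), (200, 189, 189), (248, 239, 158), (254, 250, 136), (185, 238, 134), (125, 232, 138), (172, 192, 118), (238, 119, 85), (255, 80, 70), (255, 76, 72), (226, 94, 121), (146, 121, 188)]
before 1 [(163, 172, 195), (171, 161, 152), (226, 206, 123), (247, 246, 128), (187, 237, 137), (125, 227, 137), (170, 190, 119), (248, 119, 88), (252, 81, 78), (252, 79, 81), (231, 92, 117), (148, 122, 190)]
now -1 [(131, 154, 215), (188, 193, 180), (254, 249, 146), (245, 248, 137), (195, 240, 157), (153, 225, 171), (184, 175, 142), (245, 110, 99), (254, 85, 91), (253, 86, 98), (217, 97, 130), (133, 119, 186)]
now 0 [(141, 157, 203), (179, 187, 172), (255, 252, 145), (248, 250, 142), (209, 237, 153), (165, 218, 166), (171, 156, 123), (247, 91, 76), (255, 76, 69), (254, 78, 75), (232, 91, 113), (141, 121, 190)]
now 1 [(156, 168, 197), (205, 208, 210), (255, 251, 221), (243, 238, 190), (189, 208, 159), (166, 200, 168), (139, 141, 113), (244, 83, 68), (255, 76, 71), (255, 77, 73), (233, 94, 121), (131, 123, 192)]
```

The white tint has moved from the yellow end into the green band, which agrees with about 6.4 N at the pad. Handing in.

```bash
python3 -c "
from station import ctrl
print(ctrl.finish_job())"
```

```text
the job is handed in; nothing more can be done
None
```

The red carton lies upright on the cork, held square against the stop with the jaw pressing about 6.4 N (pointer in green) and the arm clear; the job is handed in, but my first grasp closed on the carton's top and pressed it with about 8 N, because the real fingertips were about 31 mm above the reported TCP.

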